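# Unlock the paint-pan carousel and bring the full pan to the window

### The arm

A 6-joint arm with a two-finger parallel gripper is mounted at the origin on the work surface; the furniture and walls round the work are solid. World frame = base frame: x ahead of the robot, y to its left, z up, the work surface at z = 0. Lengths are in m, angles in rad, forces in N, time in s.
With the tool pointing down it reaches from about 0.225 to 0.725 m from the base axis. Payload 3.1 kg.
Tool frame: the origin (TCP) lies on the centre line of the jaws, within the pads' length; the fingertips stand 19 mm ahead of it and the grasp point (between the pads) is the TCP; z points along the fingers, y is the line along which they close (so a half turn about z gives the same grasp; the last joint's range is limited). The gripper opens to 85 mm and grips with 20 to 120 N. Pads are 22 mm wide; open, the fingers measure 114 mm over their backs; the gripper's body (76 mm by 85 mm) begins 54 mm behind the grasp point. The pads swing forward as they close: fully open they stand 13 mm farther back than shut.
Start: joints at [-0.128, 0.048, 0.099, 1.622, 0, 1.443], TCP at [0.525, -0, 0.25] pointing down, gripper open.
Joint ranges: [-2.91, 2.91], [-0.99, 1.94], [-1.21, 1.42], [-2.12, 2.29], [-1.49, 1.47], [-3.14, 3.14]. Speed limits (rad/s): [2.79, 2.79, 3.14, 3.14, 3.14, 3.14].

### API

Orientations are given as a unit quaternion [w, x, y, z].
In Python, from cell import env, imaging gives the robot as it stands.
- The arm moves only by the shell command python3 -m crank 'ROWS' [FORCE]. ROWS is JSON, a list that holds one entry, the list of rows, each a list of 7 numbers: the turn, a rotation vector about the tool's x, y, z in rad, then the shift along the tool's x, y, z in cm, then the opening, from 0 (shut) to 1 (fully open). A call has 1 to 8 rows; each row shifts and turns the commanded pose from where the row before left it, along the tool's axes as they then stand; what a row does not reach is not made up. A row lasts 1/10 s, in which the tool goes at most 50 mm and 8.59 degrees, less where a joint would pass 70% of its speed; a pose out of reach is approached as far as the arm can. A call with a gripper value outside its range is refused whole. The fingers move at their own pace and stop on an object; FORCE is the grip in N (left out, the last holds). Time passes only in rows, so rows that do not move let the fingers close. It gives the time, the measured TCP pose, the force, the opening and the grip force at its end, in the units of the state.
- env.get_state(): the state, without advancing time (a new reading comes with each control period).
- imaging.snapshot(name): name is "scene" or "side" or "wrist"; returns the picture (480x640x3 uint8, red, green, blue); there is no depth.
- imaging.camera_info(name): a dict with "mtx" (3x3 intrinsics, pixels), "xyz" and "attitude" of the camera in the world. Camera axes: x right, y up, looking along -z (the intrinsics and any distortion apply to the point x, -y, -z); pixel columns grow to the right and rows downward; lengths in m; the calibration is good to about 2 mm. A picture is of the moment at which its call begins: read the wrist's pose just before it. camera_info takes no time and is no camera call; for the wrist camera it gives the pose at the moment of the call.
- env.sign_off(): hands the job in; it is judged then, once.
The state is a dict: "t": time; "joint_positions": joint angles; "qd": joint speeds; "effort": joint torques, N m; "eef_pos": TCP position; "ee_rot": TCP orientation; "force": force on the tool from outside, world axes, zero at the start; "ft_torque": the same for the moment, N m; "width": finger opening in m; "finger_force": force on a finger pad.
Only numpy, scipy, OpenCV 4.12 (cv2) and the standard library are available. Lean on these libraries where they do the work, as an engineer would, in place of code of your own. Each camera call takes 0.05 s, during which the arm holds its last target. There are 200 camera calls.

### The job

The paint-pan carousel is locked for carrying: pull its looped spring clip sideways out of the cross-drilled spindle and leave it lying flat on the table, clear of the wheel and its lugs. Then push the wheel round by its lugs until the one pan that still has a cake of paint in it stands centred in the round window, so that the whole pan shows through the opening. Keep the pans in their seats and do not disturb the other things on the table.

Things in the scene. Friction and masses are not known exactly. Their poses are not given: they have to be found in the camera images.
- base: Paint-pan carousel: fixed round steel foot 132 mm across with an upright 24 mm spindle, top 81 mm above the table. Origin: underside centre, on the spindle axis at table height; z up. Its -y axis points from the spindle along the spring clip to the clip's loop: the way the clip pulls out. Place and yaw vary.
- spindle_hole (a point): Centre of the spindle's cross hole (8.5 mm wide, 7.5 mm high, along the base's y), on the axis, 60 mm above the table. The clip's straight leg lies in it and in two facing slots of the wheel's castellated hub (40 mm across, top 70 mm above the table), so the wheel is locked while the clip is in.
- pan_wheel (a joint): Angle of the wheel, rad, counter-clockwise from above positive; about 0 while locked, then free 6 rad either way, with light friction (about 1 N at a lug); it stays where left. Aluminium disc 164 mm across, 25 to 31 mm above the table; 56 mm from the axis six ring seats hold round white pans (tops 45 to 52 mm above the table).
- lug (a point): Ball end of one of six lugs that stick out of the wheel's edge like spokes every 60 degrees, between the pans. Round bars 11 mm thick, centred 28 mm above the table, with a 15 mm black ball centred 119 mm from the axis; push the bar 85 to 112 mm from the axis. This lug lies along the base's +x when the wheel reads 0 and turns with the wheel.
- full_pan: The one pan that still holds a cake of colour (a dark dome standing 7 mm over its rim); all others are empty white cups. 34 mm across, 20.5 mm high, loose in a seat of the wheel with 1.5 mm play and carried round by it. Origin: centre of its underside, 31 mm above the table, 56 mm from the spindle axis. Which of three seats it starts in varies.
- empty_pan_a: An empty loose white pan in another seat, 34 mm across, 13.5 mm high; origin at the centre of its underside.
- empty_pan_b: Another empty loose white pan, same size and origin.
- window (a point): Centre of the 48 mm round opening of the fixed gate: a flat dark ring, 62 mm outside, 54 to 58 mm above the table, centred 56 mm from the axis. Its 16 mm wide arm runs radially out to a post 142 to 148 mm from the axis, foot to 171 mm; nothing on it is above 61 mm. Lugs and pans pass beneath. Its direction round the spindle varies.
- clip: Clip of 6 mm steel wire, 167 mm long, 65 g, level 53 to 60 mm above the table. Origin: centre of its loop (black-dipped, 10 mm thick, 44 mm inside, 64 outside), 108 mm from the axis, outside the wheel, midway between two lugs; fingers reach down through it. +y: loop to tip. A springy second leg grips the hub: pulling along -y takes 3 to 15 N for 3 cm, then it drops, the loop first.
- clip_tip (a point): The far end of the clip's straight leg, 135 mm from the loop's centre; at the start 27 mm beyond the spindle axis.
- tube: A paint tube lying behind and to the right of the carousel, 35x102x23 mm, a bystander; origin at its underside.
- eraser: A pink block eraser to the right of the carousel, near the tube, 24x46x13 mm, a bystander; origin at its underside.
- oil_stick: A thick blotched oil stick lying in front and to the left, 23x119x22 mm, a bystander; origin at its underside.
There are look-alikes about, which are no part of the job. What is shaped like the empty_pan_b but blue or green is not meant.

How it is judged:
On the way:
1. the clip's straight leg is right out of the spindle and hub (its tip more than 50 mm from the cross hole) (distance between clip_tip and spindle_hole above 0.05 m), for 0.2 s.
At the end, for the whole second after the job is handed in: Full pan within 7 mm of the window centre from above, wheel at rest, loose pans upright in their seats; clip flat and still on the table (loop centre and tip under 12 mm high), tip over 120 mm and loop centre over 150 mm from the spindle axis (horizontal distance between full_pan and window below 0.007 m and velocity of joint pan_wheel between -0.05 and 0.05 rad/s and angle between each of full_pan, empty_pan_a, empty_pan_b's own z axis and vertical below 0.12 rad and height (world z) of full_pan between 0.027 and 0.036 m and height (world z) of empty_pan_a between 0.027 and 0.036 m and height (world z) of empty_pan_b between 0.027 and 0.036 m and height (world z) of clip between -0.01 and 0.012 m and height (world z) of clip_tip below 0.012 m and horizontal distance between clip_tip and spindle_hole above 0.12 m and horizontal distance between clip and spindle_hole above 0.15 m and linear speed of clip below 0.02 m/s); the robot touches nothing.
It fails at once if a bystander (tube, eraser or oil stick) is shifted more than 25 mm (distance of any of tube, eraser, oil_stick from where it was at the start of the episode above 0.025 m).
It also fails if it takes over 64 s, if anything falls off the work surface, if the arm or the gripper's body presses on something with over 40 N, if the wrist force passes 120 N, or if a joint passes its speed limit or range.

## Working session

There is one attempt and no reset: what is moved stays moved. The work goes in short steps, Python scripts to look and compute and a shell command to move; the robot and the scene stay as the last step left them, time stands still between calls to the robot, and variables do not carry over. Pictures are saved under pics/ and viewed, at most 10 in all, crops included, and the job is handed in when it is done.

```bash
ls; mkdir -p pics; python3 - <<'E'
from cell import env, imaging
import cv2
for n in ("scene","side","wrist"):
    im=imaging.snapshot(n); cv2.imwrite(f"pics/{n}0.png",im[:,:,::-1]); print(n,imaging.camera_info(n))
print(env.get_state())
E
```

```text
pics
scene {'mtx': array([[617.91958105,   0.        , 325.36259133],
       [  0.        , 617.91958105, 237.32914971],
       [  0.        ,   0.        ,   1.        ]]), 'xyz': array([ 0.06135454, -0.68606473,  0.75605695]), 'attitude': array([ 0.86445134,  0.39407861, -0.14015098, -0.27889717])}
side {'mtx': array([[438.70109892,   0.        , 320.55815629],
       [  0.        , 438.70109892, 241.63175639],
       [  0.        ,   0.        ,   1.        ]]), 'xyz': array([0.51266695, 0.69975875, 0.4387645 ]), 'attitude': array([-0.02223906,  0.00169173,  0.52441306,  0.85117184])}
wrist {'mtx': array([[390.79665603,   0.        , 320.6857002 ],
       [  0.        , 390.79665603, 241.99340133],
       [  0.        ,   0.        ,   1.        ]]), 'xyz': array([0.5243687 , 0.07587835, 0.37314522]), 'attitude': array([ 9.88481706e-01, -1.51339042e-01,  1.54490113e-04, -6.22942625e-04])}
{'t': 0.15, 'joint_positions': array([-1.27780275e-01,  4.85683122e-02,  9.79332215e-02,  1.62201087e+00,
        2.15650302e-05,  1.44301346e+00]), 'qd': array([-0.00083803, -0.00060503,  0.00501542, -0.00028206,  0.00278471,
        0.00058419]), 'effort': array([ 1.92174317e-03, -3.39259207e+01,  3.20423770e+01,  1.53483648e-02,
       -7.92531455e-05, -2.20000692e-05]), 'eef_pos': array([5.24547629e-01, 6.23087416e-05, 2.49380160e-01]), 'ee_rot': array([-7.38537909e-04,  7.07105570e-01,  7.07107388e-01, -5.56743887e-04]), 'force': array([-0.35091089,  0.78905364, -0.30167667]), 'ft_torque': array([-0.01931269, -0.04886863, -0.00910039]), 'finger_force': 0.0, 'width': 0.08545490368662308}
```

View pics/scene0.png

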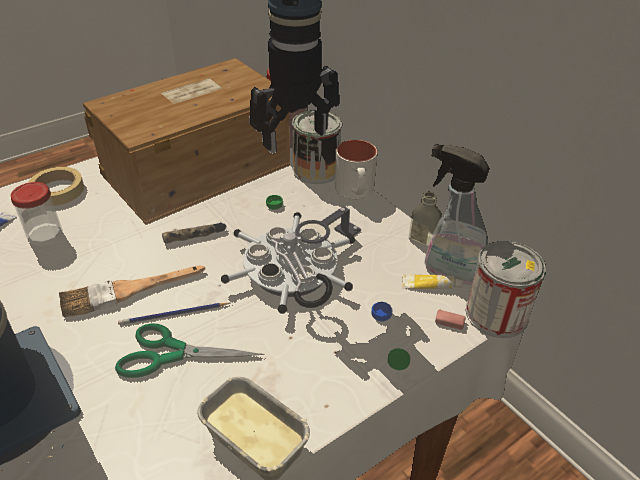

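View pics/wrist0.png

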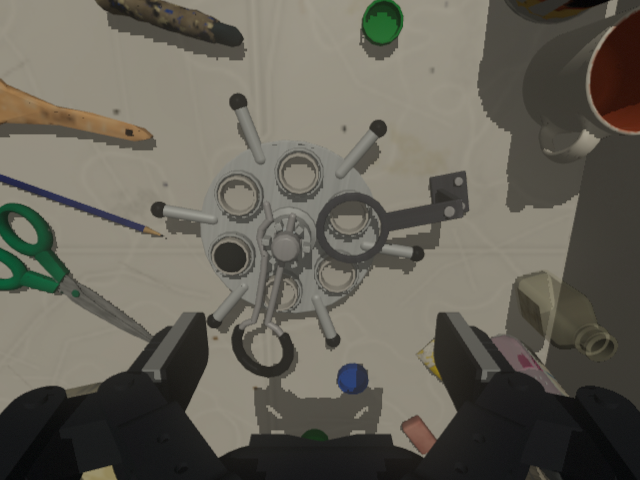

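The wrist view shows the wheel with its spindle at about (286,247) and lug balls at (238,101), (378,128), (417,254), (333,341), (213,322) and (158,209). The gate ring is at (352,228) and its post at (450,195).

Possible mix-ups:
- **Clip loop:** it could be the ring at (263,347), the gate ring at (352,228), or the shadow. The one on the double leg at (263,347) fits.
- **Full pan:** it could be the dark dome at (232,257), the empty white pans at (240,195), (299,173), (350,215), (335,272) and (287,293), or the blue and green cups at (352,378) and (382,22). The dark dome at (232,257) fits.

I'll check the choice in a close crop and measure.

```bash
cat > h.py <<'E'
import numpy as np, cv2
from scipy.spatial.transform import Rotation as R
from cell import env, imaging
def rot(q): return R.from_quat([q[1],q[2],q[3],q[0]]).as_matrix()
def ray(ci,uv,z):
    d=np.linalg.inv(ci["mtx"])@[uv[0],uv[1],1]; d=rot(ci["attitude"])@[d[0],-d[1],-d[2]]
    o=ci["xyz"]; return o+d*(z-o[2])/d[2]
def proj(ci,p):
    c=rot(ci["attitude"]).T@(np.array(p)-ci["xyz"]); c=ci["mtx"]@[c[0],-c[1],-c[2]]; return c[:2]/c[2]
def blob(im,uv,r=11,th=60):
    g=im.max(2).astype(int); u,v=map(int,uv); m=np.zeros(g.shape,np.uint8); cv2.circle(m,(u,v),r,1,-1)
    y,x=np.nonzero((g<th)&(m>0)); return np.array([x.mean(),y.mean()]),len(x)
E
python3 - <<'E'
from h import *
im=cv2.imread("pics/wrist0.png")[:,:,::-1].copy(); ci=imaging.camera_info("wrist")
P=[]
for uv in [(238,101),(378,128),(417,254),(333,341),(213,322),(158,209)]:
    c,n=blob(im,uv); p=ray(ci,c,.028); P.append(p[:2]); print(c.round(1),n,p.round(4))
P=np.array(P); a,_=P.mean(0),0; print("axis",a.round(4)); d=P-a; print(np.hypot(*d.T).round(4),np.degrees(np.arctan2(d[:,1],d[:,0])).round(1))
def rep(n,uv,z):
    p=ray(ci,uv,z)[:2]; e=p-a; print(n,p.round(4),"r",np.hypot(*e).round(4),"ang",np.degrees(np.arctan2(e[1],e[0])).round(2))
c,n=blob(im,(232,257),20); print(c,n); rep("full",c,.056)
g=im.max(2).astype(int)
def ring(uv,r,th):
    m=np.zeros(g.shape,np.uint8); cv2.circle(m,uv,r,1,-1); m=((g<th)&(m>0)).astype(np.uint8)
    cs=max(cv2.findContours(m,0,1)[0],key=cv2.contourArea); return cv2.minEnclosingCircle(cs)
c,r=ring((263,347),36,60); print(c,r); rep("loop",c,.0565)
for th in (60,80,95):
    c,r=ring((352,228),38,th); print(c,r); rep("win",c,.058)
cv2.imwrite("pics/crop0.png",cv2.resize(im[80:400,140:480,::-1],None,fx=1.8,fy=1.8,interpolation=2))
E
```

```text
[237.5 101.1] 199 [0.4552 0.0905 0.028 ]
[378.4 127.6] 190 [0.5732 0.0692 0.028 ]
[417.2 253.4] 145 [ 0.6143 -0.0436  0.028 ]
[333.2 341.1] 111 [ 0.5366 -0.1368  0.028 ]
[211.  322.1] 146 [ 0.4156 -0.1153  0.028 ]
[157.6 209. ] 153 [ 0.3772 -0.001   0.028 ]
axis [ 0.4954 -0.0228]
[0.1203 0.1206 0.1207 0.1212 0.1221 0.1202] [ 109.5   49.8   -9.9  -70.1 -130.8  169.5]
[229.86312849 256.92318436] 716
full [ 0.446  -0.0369] r 0.0513 ang -164.02
(261.5, 347.5) 33.50382995605469
loop [ 0.4692 -0.1259] r 0.1064 ang -104.25
(377.5, 240.0) 3.3542017936706543
win [ 0.5721 -0.0212] r 0.0768 ang 1.17
(352.5, 229.0) 37.80552291870117
win [ 0.5508 -0.0116] r 0.0566 ang 11.44
(352.0526428222656, 228.15789794921875) 37.94778823852539
win [ 0.5504 -0.0108] r 0.0564 ang 12.24
```

View pics/crop0.png

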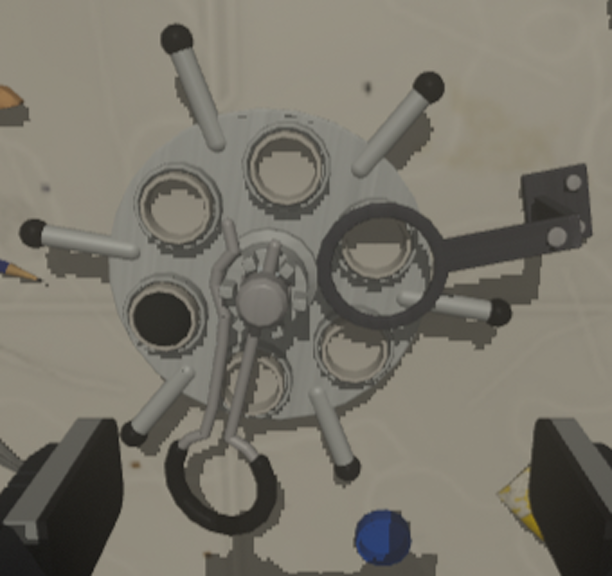

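The crop confirms it. The clip's two legs run up from the black loop at crop (220,487), the only dark-filled pan is at crop (162,318), and the gate ring is at crop (382,265). Next I'll refine the loop, the window and the free table area.

```bash
python3 - <<'E'
from h import *
im=cv2.imread("pics/wrist0.png")[:,:,::-1].copy(); ci=imaging.camera_info("wrist")
sc=cv2.imread("pics/scene0.png")[:,:,::-1].copy(); cs=imaging.camera_info("scene")
a=np.array([.4957,-.0228])
def rep(n,p):
    p=np.array(p)[:2]; e=p-a; print(n,p.round(4),"r",np.hypot(*e).round(4),"ang",np.degrees(np.arctan2(e[1],e[0])).round(1))
rep("spindle top",ray(ci,(285.7,247.5),.081))
cr=lambda u,v:(140+u/1.8,80+v/1.8)
for n,uv in dict(legtip=(275,245),leg1=(250,370),leg2=(235,440)).items(): rep(n,ray(ci,cr(*uv),.0575))
rep("armend",ray(ci,cr(557,237),.058)); rep("armmid",ray(ci,cr(480,246),.058))
def fit(P):
    A=np.c_[2*P,np.ones(len(P))]; x=np.linalg.lstsq(A,(P**2).sum(1),rcond=None)[0]; return x[:2],np.sqrt(x[2]+x[:2]@x[:2])
# loop: inner hole contour, dark ring
g=im.max(2).astype(int)
for nm,c0,th,z,ro in (("loop",(262,349),60,.0565,46),("win",(352,228),85,.056,44)):
    P=[]
    Q=[]
    for t in np.radians(np.arange(0,360,5)):
        rs=np.arange(12,ro,.5); px=[(c0[0]+r*np.cos(t),c0[1]-r*np.sin(t)) for r in rs]
        v=np.array([g[int(round(y)),int(round(x))]<th for x,y in px])
        k=np.nonzero(v)[0]
        if len(k)>6: P.append(ray(ci,px[k[0]],z)[:2]); Q.append(ray(ci,px[k[-1]],z)[:2])
    for X in (P,Q):
        X=np.array(X)
        for _ in range(4):
            c,r=fit(X); e=abs(np.hypot(*(X-c).T)-r); X=X[e<=max(.0015,np.quantile(e,.8))]
        rep(nm+f" r{r*1000:.1f} n{len(X)}",c)
for n,uv in dict(edgeR=(488,343),edgeL=(312,438),edgeM=(400,392),trayR=(308,440),trayTop=(235,380),trayL=(200,412),blue=(381,318),green=(399,366),scis=(264,355),scisL=(150,372),shadow=(328,328),eraser=(452,322),tube=(403,283),pencilL=(120,322),pencilR=(228,305)).items(): rep(n,ray(cs,uv,.0))
cv2.imwrite("pics/crop1.png",cv2.resize(sc[200:460,180:500,::-1],None,fx=2.3,fy=2.3,interpolation=2))
E
```

```text
spindle top [ 0.4967 -0.0202] r 0.0027 ang 69.1
legtip [ 0.5011 -0.0006] r 0.0229 ang 76.4
leg1 [ 0.4875 -0.0631] r 0.0411 ang -101.5
leg2 [ 0.4787 -0.1014] r 0.0804 ang -102.2
armend [0.6305 0.0032] r 0.1372 ang 10.9
armmid [ 0.5954 -0.001 ] r 0.1021 ang 12.3
loop r18.1 n30 [ 0.4717 -0.128 ] r 0.1079 ang -102.8
loop r27.6 n33 [ 0.4713 -0.1286] r 0.1086 ang -103.0
win r19.1 n32 [ 0.5496 -0.0175] r 0.0542 ang 5.6
win r34.3 n52 [ 0.5521 -0.0158] r 0.0569 ang 7.0
edgeR [ 0.6576 -0.3385] r 0.3548 ang -62.8
edgeL [ 0.3344 -0.3131] r 0.3321 ang -119.1
edgeM [ 0.4823 -0.3268] r 0.3043 ang -92.5
trayR [ 0.3282 -0.3124] r 0.3346 ang -120.0
trayTop [ 0.2972 -0.1692] r 0.2466 ang -143.6
trayL [ 0.2298 -0.1882] r 0.3131 ang -148.1
blue [ 0.5532 -0.2003] r 0.1866 ang -72.1
green [ 0.5125 -0.2906] r 0.2683 ang -86.4
scis [ 0.3567 -0.1545] r 0.1915 ang -136.5
scisL [ 0.2017 -0.0836] r 0.3002 ang -168.3
shadow [ 0.4694 -0.1675] r 0.1471 ang -100.3
eraser [ 0.6425 -0.274 ] r 0.291 ang -59.7
tube [ 0.6373 -0.1602] r 0.1973 ang -44.2
pencilL [0.2039 0.0355] r 0.2976 ang 168.7
pencilR [ 0.3636 -0.0314] r 0.1324 ang -176.3
```

View pics/crop1.png

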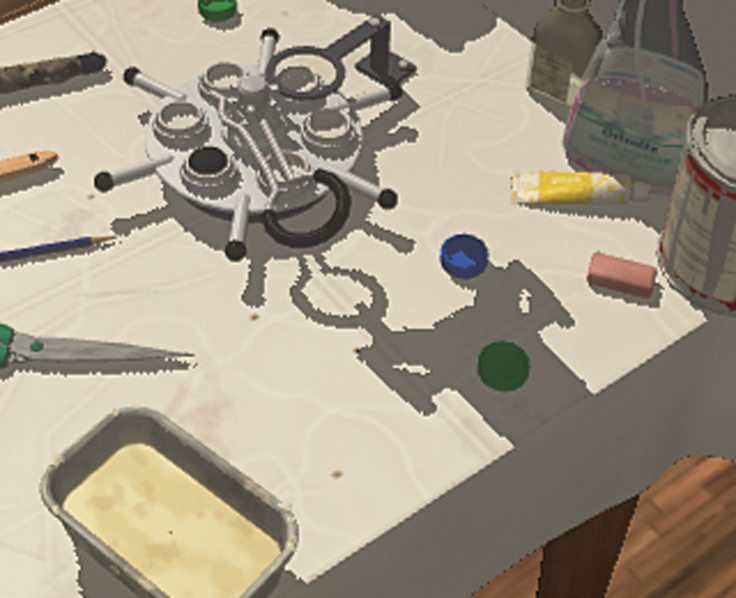

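The scene crop shows free table between the tray, the scissor tip (crop 195,355), the green cup (crop 503,365) and the front edge at y≈-0.33. Clip plan: grip the loop's outer rim from above at about (0.466,-0.155,0.056) with the closing axis at 77.5°, pull along -102°, then lay it at about (0.44,-0.27).

```bash
python3 -m crank '[[[0,0,-0.135,0,0,0,0.35],[0,0,-0.135,0,0,0,0.35],[0,0,-0.135,0,0,0,0.35],[0,0,-0.135,0,0,0,0.35],[0,0,-0.135,0,0,0,0.35],[0,0,-0.135,0,0,0,0.35],[0,0,-0.135,0,0,0,0.35],[0,0,-0.135,0,0,0,0.35]]]' 60
python3 -m crank '[[[0,0,-0.135,0,0,0,0.35],[0,0,-0.138,0,0,0,0.35],[0,0,0,0.6,-4.1,3.5,0.35],[0,0,0,0.6,-4.1,3.5,0.35],[0,0,0,0.6,-4.1,3.5,0.35],[0,0,0,0.6,-4.1,3.5,0.35],[0,0,0,0,0,0,0.35],[0,0,0,0,0,0,0.35]]]' 60
python3 - <<'E'
from h import *
ci=imaging.camera_info("wrist"); s=env.get_state(); im=imaging.snapshot("wrist"); cv2.imwrite("pics/w1.png",im[:,:,::-1])
print(s["eef_pos"],s["ee_rot"],s["width"],s["joint_positions"]); print(ci["xyz"],[proj(ci,(.4657,-.1547,.0565)),proj(ci,(.4715,-.1283,.0565))])
E
```

```text
t: 0.95
eef_pos: [0.5248, 0.0, 0.2498]
ee_rot: [-0.0, 0.24, 0.971, -0.0]
force: [-0.2, -0.5, -0.1]
width: 0.0297
finger_force: 0.0
t: 1.75
eef_pos: [0.4694, -0.1429, 0.1198]
ee_rot: [-0.001, 0.11, 0.994, 0.001]
force: [-0.0, 0.3, 0.4]
width: 0.0301
finger_force: 0.0
[ 0.46941217 -0.14285713  0.11984714] [-1.47242802e-03  1.09771769e-01  9.93955372e-01  8.41630220e-04] 0.03009005529682034 [-4.32600839e-01 -2.62752437e-02 -2.35233653e-01  1.36516452e+00
  6.62785269e-04 -2.12614767e-01]
[ 0.39472789 -0.12700687  0.24385571] [array([297.96559852, 273.27049854]), array([350.44766868, 272.99965904])]
```

View pics/w1.png

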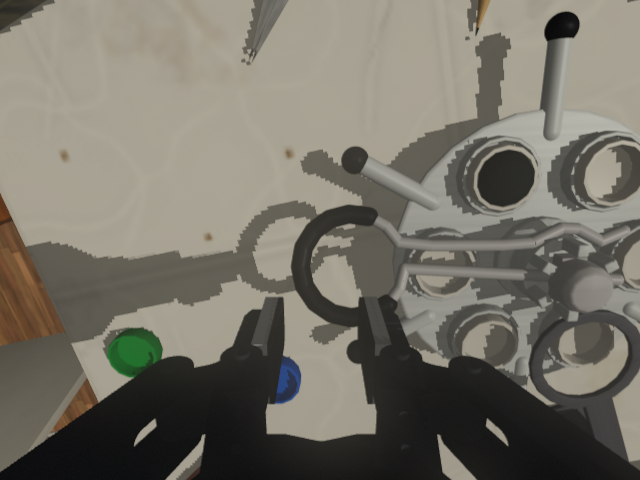

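The loop in the wrist view is centred near (352,266) against a predicted (350,273), so the estimate is good to about 3 mm. The jaws will straddle the outer rim at (298,270). Descend and grip.

```bash
python3 -m crank '[[[0,0,0,0.3,-1.2,2.0,0.35],[0,0,0,0,0,2.2,0.35],[0,0,0,0,0,2.2,0.35],[0,0,0,0,0,0,0.35],[0,0,0,0,0,0,0.35]]]' 60
python3 -m crank '[[[0,0,0,0,0,0,0],[0,0,0,0,0,0,0],[0,0,0,0,0,0,0],[0,0,0,0,0,0,0],[0,0,0,0,0,0,0]]]' 70
```

```text
t: 2.3
eef_pos: [0.4664, -0.1533, 0.0587]
ee_rot: [0.001, 0.108, 0.994, -0.0]
force: [0.0, 0.4, 0.8]
width: 0.0297
finger_force: 0.0
t: 2.8
eef_pos: [0.4632, -0.1533, 0.0572]
ee_rot: [-0.002, 0.107, 0.994, -0.0]
force: [-5.7, 1.0, 0.2]
width: 0.0087
finger_force: 67.4
```

```bash
python3 -m crank '[[[0,0,0,0,-0.6,0,0],[0,0,0,0,-0.8,0,0],[0,0,0,0,-1,0,0],[0,0,0,0,-1,0,0],[0,0,0,0,-1,0,0],[0,0,0,0,-1,0,0]]]' 90
python3 -m crank '[[[0,0,0,0,-1.2,0,0],[0,0,0,0,-1.2,0,0],[0,0,0,0,-1.2,0,0],[0,0,0,0,-1.2,0,0],[0,0,0,0,0,0,0]]]' 90
```

```text
t: 3.4
eef_pos: [0.4541, -0.2074, 0.0579]
ee_rot: [0.001, 0.109, 0.994, -0.0]
force: [0.4, 0.4, -0.1]
width: 0.0074
finger_force: 99.9
t: 3.9
eef_pos: [0.443, -0.2556, 0.0575]
ee_rot: [0.0, 0.11, 0.994, -0.001]
force: [-0.4, 0.1, -0.4]
width: 0.0075
finger_force: 99.1
```

```bash
python3 -m crank '[[[0,0,0,-0.6,-1.6,0,0],[0,0,0,-0.6,-1.6,0,0],[0,0,-0.131,0,0,0,0],[0,0,-0.131,0,0,0,0],[0,0,-0.131,0,0,0,0],[0,0,-0.131,0,0,0,0],[0,0,0,0,0,0,0],[0,0,0,0,0,0,0]]]' 90
python3 - <<'E'
from h import *
a=imaging.snapshot("scene")[150:460,140:540]; b=imaging.snapshot("side")
cv2.imwrite("pics/c2.png",np.hstack([cv2.resize(a,(400,310)),cv2.resize(b,(400,310))])[:,:,::-1])
E
```

```text
t: 4.7
eef_pos: [0.4481, -0.2877, 0.0571]
ee_rot: [0.0, -0.151, 0.989, -0.0]
force: [-0.8, 0.3, -0.1]
width: 0.0077
finger_force: 92.5
```

View pics/c2.png

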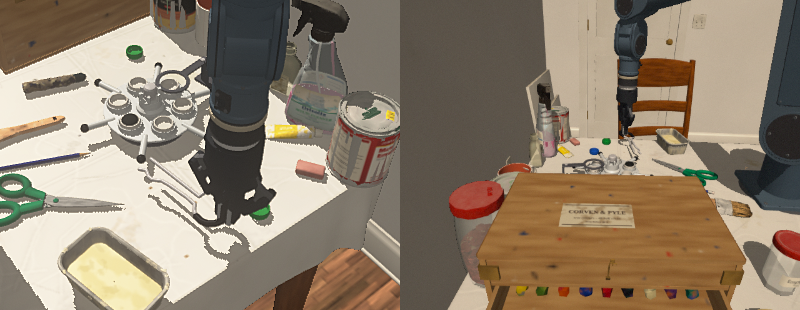

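The scene view (left) shows the clip out of the spindle and level in the jaws, with its tip near (148,165) clear of the wheel and scissors. Lower and release.

```bash
python3 -m crank '[[[0,0,0,0,0,1.2,0],[0,0,0,0,0,1.2,0],[0,0,0,0,0,1,0],[0,0,0,0,0,0,0],[0,0,0,0,0,0,0.4],[0,0,0,0,0,0,0.4],[0,0,0,0,0,0,0.4],[0,0,0,0,0,0,0.4]]]' 40
python3 -m crank '[[[0,0,0,0,0,-2,0.4],[0,0,0,0,0,-4,0.4],[0,0,0,0,0,-5,0.4],[0,0,0,0,0,-4,0],[0,0,0,2,4,-3,0],[0,0,0,2,4,0,0],[0,0,0,0,0,0,0],[0,0,0,0,0,0,0]]]' 40
python3 - <<'E'
from h import *
s=env.get_state(); ci=imaging.camera_info("wrist"); im=imaging.snapshot("wrist"); cv2.imwrite("pics/w3.png",im[:,:,::-1]);print(s["eef_pos"],s["ee_rot"],s["joint_positions"],ci["xyz"])
b=imaging.snapshot("scene")[150:460,140:540]
cv2.imwrite("pics/c3.png",np.hstack([cv2.resize(b,(387,300)),cv2.resize(im,(400,300))])[:,:,::-1])
E
```

```text
t: 5.6
eef_pos: [0.4483, -0.2876, 0.0239]
ee_rot: [0.0, -0.153, 0.988, -0.0]
force: [-0.4, -1.0, 0.5]
width: 0.0342
finger_force: 0.0
t: 6.4
eef_pos: [0.3877, -0.225, 0.2015]
ee_rot: [0.001, -0.153, 0.988, -0.001]
force: [-0.7, 0.1, 0.5]
width: -0.0002
finger_force: 0.0
[ 0.38767985 -0.22502505  0.20146717] [ 5.39445772e-04 -1.52706889e-01  9.88271169e-01 -6.41149576e-04] [-6.75671166e-01 -1.59941580e-01 -1.96786657e-01  1.53227695e+00
 -7.09559557e-05 -9.82284754e-01] [ 0.31422586 -0.24854251  0.32517159]
```

View pics/c3.png

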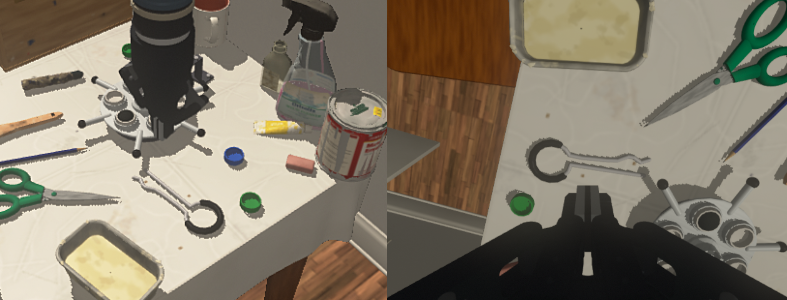

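The clip lies flat: loop at right-panel (547,160), tip at (648,160). Measure its clearance from the axis, and start planning the pushes.

```bash
python3 - <<'E'
from h import *
im=cv2.imread("pics/w3.png")[:,:,::-1]; ci=imaging.camera_info("wrist"); a=np.array([.4957,-.0222])
k=1.6
for n,uv,z in (("loop",((547-387)*k,160*k),.005),("tip",((649-387)*k,158*k),.003),("tip2",((643-387)*k,170*k),.003),("ball",((662-387)*k,184*k),.028)):
    p=ray(ci,uv,z)[:2]; e=p-a; print(n,p.round(4),np.hypot(*e).round(4),np.degrees(np.arctan2(e[1],e[0])).round(1))
cs=imaging.camera_info("scene")
for n,uv,z in (("loop",(140+205*400/387,150+216*310/300),.005),("tip",(140+135*400/387,150+178*310/300),.003),("tip2",(140+141*400/387,150+172*310/300),.003)):
    p=ray(cs,uv,z)[:2]; e=p-a; print("scene",n,p.round(4),np.hypot(*e).round(4))
E
```

```text
loop [ 0.4408 -0.2696] 0.2534 -102.5
tip [ 0.396  -0.1348] 0.1504 -131.5
tip2 [ 0.4153 -0.1362] 0.1395 -125.2
ball [ 0.4186 -0.1136] 0.1196 -130.2
scene loop [ 0.4432 -0.2625] 0.2459
scene tip [ 0.3978 -0.1352] 0.1495
scene tip2 [ 0.413  -0.1301] 0.136
```

```bash
python3 - <<'E'
from h import *
cs=imaging.camera_info("scene"); 
for n,uv,z in (("boxcorner",(148,222),0),("boxmid",(230,190),0),("box r",(288,163),0),("mug",(352,194),0),("mugR",(375,190),0),("mugtop",(357,150),.09),("can",(318,180),0),("green",(275,205),0),("oilL",(165,243),0),("oilR",(226,230),0),("bottle",(422,240),0)):
    print(n,ray(cs,uv,z)[:2].round(3))
E
```

```text
boxcorner [0.346 0.246]
boxmid [0.527 0.248]
box r [0.68  0.263]
mug [0.725 0.094]
mugR [0.773 0.078]
mugtop [0.745 0.111]
can [0.696 0.174]
green [0.575 0.153]
oilL [0.346 0.172]
oilR [0.457 0.14 ]
bottle [ 0.744 -0.095]
```

Nothing stands in the pusher's ring. Plan: with closed fingers, turn the tool to φ=-57°, descend at r=100 mm, θ=33°, behind the lug at about 50°. Then follow one arc counter-clockwise by about 172°, ending well away from the gate arm.

```bash
python3 -m crank '[[[0,0,0.144,0,0,0,0],[0,0,0.144,0,0,0,0],[0,0,0.144,0,0,0,0],[0,0,0.144,0,0,0,0],[0,0,0.144,0,0,0,0],[0,0,0.144,0,0,0,0],[0,0,0.144,0,0,0,0],[0,0,0.144,0,0,0,0]]]' >/dev/null
python3 -m crank '[[[0,0,0.144,0,0,0,0],[0,0,0.144,0,0,0,0],[0,0,0.144,0,0,0,0],[0,0,0.144,0,0,0,0],[0,0,0.144,0,0,0,0],[0,0,0.144,0,0,0,0],[0,0,0.144,0,0,0,0],[0,0,0.144,0,0,0,0]]]' >/dev/null
python3 -m crank '[[[0,0,0.144,0,0,0,0],[0,0,0.144,0,0,0,0],[0,0,0.144,0,0,0,0],[0,0,0.135,0,0,0,0]]]'
python3 -m crank '[[[0,0,0,4.3,-1.6,0,0],[0,0,0,4.3,-1.6,0,0],[0,0,0,4.3,-1.6,0,0],[0,0,0,4.3,-1.6,0,0],[0,0,0,4.3,-1.6,0,0],[0,0,0,4.3,-1.6,0,0],[0,0,0,4.3,-1.5,0,0],[0,0,0,0,0,0,0]]]'
python3 - <<'E'
from h import *
s=env.get_state(); M=rot(s["ee_rot"]); print(s["joint_positions"],np.degrees(np.arctan2(M[1,1],M[0,1])),s["eef_pos"])
print((M.T@(np.array([.5796,.0323,.037])-s["eef_pos"])*100).round(2))
E
```

```text
t: 8.5
eef_pos: [0.3888, -0.2264, 0.2009]
ee_rot: [-0.0, 0.96, 0.281, -0.0]
force: [0.3, 0.6, 0.5]
width: 0.0
finger_force: 0.0
t: 9.3
eef_pos: [0.583, 0.0359, 0.1987]
ee_rot: [-0.001, 0.958, 0.287, 0.0]
force: [-0.2, -1.2, 0.1]
width: -0.0002
finger_force: 0.0
[-5.43640809e-02  1.97257333e-01  1.60034662e-01  1.53430448e+00
  2.07723451e-03  2.50484605e+00] -56.63194392576797 [0.58300264 0.03588971 0.19870292]
[-0.49  0.15 16.17]
```

```bash
python3 -m crank '[[[0,0,0,-0.5,0.1,4,0],[0,0,0,0,0,4,0],[0,0,0,0,0,4,0],[0,0,0,0,0,2.5,0],[0,0,0,0,0,1.7,0],[0,0,0,0,0,0,0]]]'
python3 -m crank '[[[0,0,-0.08,-0.03,-0.8,0,0],[0,0,-0.08,-0.03,-0.8,0,0],[0,0,-0.08,-0.03,-0.8,0,0],[0,0,-0.08,-0.03,-0.8,0,0],[0,0,-0.08,-0.03,-0.8,0,0],[0,0,-0.08,-0.03,-0.8,0,0],[0,0,0,0,0,0,0]]]'
python3 - <<'E'
from h import *
s=env.get_state(); M=rot(s["ee_rot"]); e=s["eef_pos"][:2]-[.4957,-.0222]
print(np.degrees(np.arctan2(M[1,1],M[0,1])),np.hypot(*e),np.degrees(np.arctan2(e[1],e[0])),s["joint_positions"][5])
E
```

```text
t: 9.9
eef_pos: [0.5748, 0.028, 0.0356]
ee_rot: [-0.001, 0.959, 0.284, -0.002]
force: [0.2, 0.8, -0.8]
width: 0.0001
finger_force: 0.4
t: 10.6
eef_pos: [0.5418, 0.0606, 0.0402]
ee_rot: [0.0, 0.864, 0.504, 0.0]
force: [0.1, 0.2, -1.0]
width: -0.0
finger_force: 0.0
-29.45455228870072 0.09475960255979193 60.92397559765768 2.073515796943896
```

```bash
python3 -m crank '[[[0,0,-0.13,0.3,-1.3,0.2,0],[0,0,-0.13,0,-1.3,0.1,0],[0,0,-0.13,-0.1,-1.3,0,0],[0,0,-0.13,-0.1,-1.3,0,0],[0,0,-0.13,-0.1,-1.3,0,0],[0,0,-0.13,-0.1,-1.3,0,0],[0,0,-0.1,-0.05,-1,0,0],[0,0,0,0,0,0,0]]]'
python3 - <<'E'
from h import *
s=env.get_state(); M=rot(s["ee_rot"]); e=s["eef_pos"][:2]-[.4957,-.0222]
print(np.degrees(np.arctan2(M[1,1],M[0,1])),np.hypot(*e),np.degrees(np.arctan2(e[1],e[0])),s["joint_positions"][5])
E
```

```text
t: 11.4
eef_pos: [0.4584, 0.0701, 0.0368]
ee_rot: [0.0, 0.568, 0.823, -0.0]
force: [-0.3, 0.1, 0.2]
width: 0.0001
finger_force: 0.0
20.82580023895493 0.09952868443552075 112.02165699272807 1.214567278253387
```

```bash
python3 -m crank '[[[0,0,-0.13,-0.05,-1.3,0,0],[0,0,-0.13,-0.05,-1.3,0,0],[0,0,-0.13,-0.1,-1.3,0,0],[0,0,-0.13,-0.1,-1.3,0,0],[0,0,-0.13,-0.1,-1.3,0,0],[0,0,-0.13,-0.1,-1.3,0,0],[0,0,-0.1,-0.05,-1,0,0],[0,0,0,0,0,0,0]]]'
python3 - <<'E'
from h import *
s=env.get_state(); M=rot(s["ee_rot"]); e=s["eef_pos"][:2]-[.4957,-.0222]
print(np.degrees(np.arctan2(M[1,1],M[0,1])),np.hypot(*e),np.degrees(np.arctan2(e[1],e[0])),s["joint_positions"][5])
b=imaging.snapshot("scene")[170:350,180:400]
cv2.imwrite("pics/c4.png",cv2.resize(b,None,fx=3,fy=3,interpolation=2)[:,:,::-1])
E
```

```text
t: 12.2
eef_pos: [0.4003, 0.0082, 0.0368]
ee_rot: [0.001, 0.164, 0.986, -0.0]
force: [0.7, 0.7, -0.1]
width: 0.0003
finger_force: 0.0
71.09314532003566 0.10016429792147186 162.32710686049174 0.18299543462789367
```

View pics/c4.png

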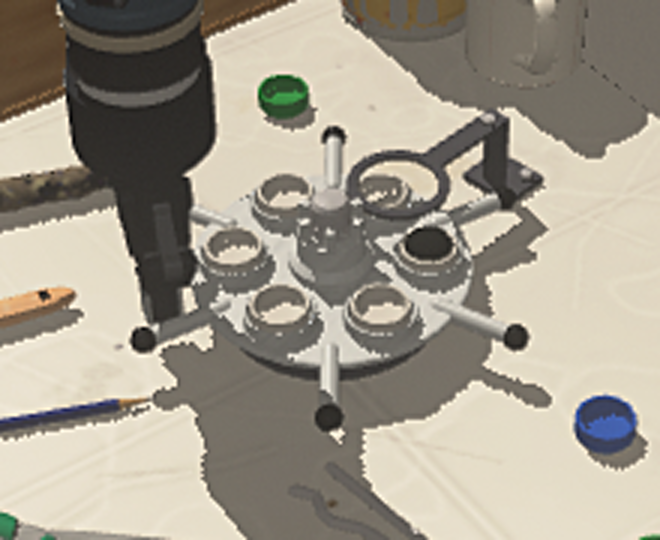

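The wheel turns freely. The full pan is at crop (429,243), just short of the gate ring at crop (399,184), and the pushed lug's ball is at crop (143,339). Work out the remaining angle.

```bash
cat > m.py <<'E'
from h import *
def meas(a,im,cs,full,win,balls=()):
    def ang(p): e=p[:2]-a; return np.hypot(*e).round(4),np.degrees(np.arctan2(e[1],e[0])).round(1)
    for b in balls: print("ball",ang(ray(cs,b,.028)))
    print("full",ang(ray(cs,full,.055)),"win",ang(ray(cs,win,.057)))
E
python3 - <<'E'
from m import *
cs=imaging.camera_info("scene"); f=lambda u,v:(180+u/3,170+v/3)
B=[f(143,339),f(329,416),f(516,337),f(333,135)]
# axis in scene frame: midpoint of opposite balls
a=(ray(cs,B[1],.028)+ray(cs,B[3],.028))[:2]/2; print(a)
meas(a,None,cs,f(429,243),f(399,184),B)
E
```

```text
[ 0.4962562 -0.0200994]
ball (np.float64(0.1199), np.float64(176.0))
ball (np.float64(0.1198), np.float64(-124.4))
ball (np.float64(0.1204), np.float64(-65.1))
ball (np.float64(0.1198), np.float64(55.6))
full (np.float64(0.0573), np.float64(-47.2)) win (np.float64(0.0544), np.float64(8.5))
```

```bash
python3 -m crank '[[[0,0,-0.13,-0.1,-1.3,0,0],[0,0,-0.13,-0.1,-1.3,0,0],[0,0,-0.13,-0.1,-1.3,0,0],[0,0,-0.1,-0.05,-1,0,0],[0,0,-0.08,-0.03,-0.8,0,0],[0,0,-0.05,0,-0.5,0,0],[0,0,-0.04,0,-0.4,0,0],[0,0,0,0,0,0,0]]]'
python3 - <<'E'
from h import *
s=env.get_state(); M=rot(s["ee_rot"]); e=s["eef_pos"][:2]-[.4957,-.0222]
print(np.degrees(np.arctan2(M[1,1],M[0,1])),np.hypot(*e),np.degrees(np.arctan2(e[1],e[0])),s["joint_positions"][5])
b=imaging.snapshot("scene"); cv2.imwrite("pics/s5.png",b[:,:,::-1])
cs=imaging.camera_info("scene"); a=np.array([.4963,-.0201])
for k in range(60,80):
  pass
g=b.max(2).astype(int)
# balls: dark blobs near predicted circle z=.028 r=.12
m=(g<45).astype(np.uint8); n,l,st,ce=cv2.connectedComponentsWithStats(m)
for i in range(1,n):
    p=ray(cs,ce[i],.028)[:2]-a
    if 20<st[i,4]<90 and abs(np.hypot(*p)-.119)<.006: print("ball",st[i,4],np.degrees(np.arctan2(p[1],p[0])).round(1))
E
```

```text
t: 13.05
eef_pos: [0.4008, -0.056, 0.0364]
ee_rot: [0.0, -0.165, 0.986, -0.0]
force: [-0.0, 1.3, 0.2]
width: -0.0001
finger_force: 0.0
109.00171529860108 0.10070658820719398 -160.40840681082383 -0.6364427197703635
```

```bash
python3 -m crank '[[[0,0,0,0,0.8,0,0],[0,0,0,0,0,-4,0],[0,0,0,0,0,-4.5,0],[0,0,0,0,0,-4.5,0],[0,0,0,-3,0,-4.5,0],[0,0,0,-4.5,0,-3,0],[0,0,0,-4.5,0,0,0],[0,0,0,-4.5,0,0,0]]]'
python3 -m crank '[[[0,0,0,-4.2,0,0,0],[0,0,0,0,0,0,0],[0,0,0,0,0,0,0],[0,0,0,0,0,0,0]]]'
python3 - <<'E'
from h import *
import pickle
ci=imaging.camera_info("wrist"); im=imaging.snapshot("wrist"); cv2.imwrite("pics/w6.png",im[:,:,::-1]); pickle.dump(ci,open("ci6.pkl","wb")); print(ci["xyz"])
E
```

```text
t: 13.9
eef_pos: [0.55, 0.0057, 0.2376]
ee_rot: [0.002, -0.166, 0.986, -0.001]
force: [0.2, -1.3, 0.2]
width: -0.0
finger_force: 0.0
t: 14.3
eef_pos: [0.5866, 0.0184, 0.2357]
ee_rot: [-0.0, -0.167, 0.986, 0.0]
force: [0.9, -0.1, 0.8]
width: -0.0001
finger_force: 0.0
[ 0.51403063 -0.00734405  0.35958097]
```

View pics/w6.png

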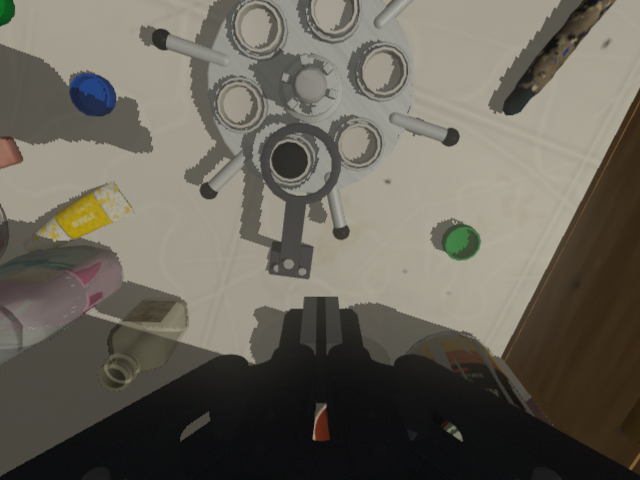

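The wrist view shows the full pan at (292,160), almost centred in the gate ring at (300,163), with lug balls at (160,39), (208,190), (341,232) and (452,137). Measure the remainder.

```bash
cat > fin.py <<'E'
from h import *
def fit(P):
    A=np.c_[2*P,np.ones(len(P))]; x=np.linalg.lstsq(A,(P**2).sum(1),rcond=None)[0]; return x[:2],np.sqrt(x[2]+x[:2]@x[:2])
def go(im,ci,balls,win,full):
    g=im.max(2).astype(int)
    B=np.array([ray(ci,blob(im,b)[0],.028)[:2] for b in balls]); a,r=fit(B)
    an=lambda p:(round(float(np.hypot(*(p-a))),4),round(float(np.degrees(np.arctan2(*(p-a)[::-1]))),1))
    print("axis",a.round(4),"r",r.round(4),[an(b) for b in B])
    w=[]
    for out,z in ((1,.058),(0,.054)):
        P=[]
        for t in np.radians(np.arange(0,360,6)):
            rs=np.arange(24,47,.5) if out else np.arange(38,22,-.5)
            px=[(win[0]+q*np.cos(t),win[1]+q*np.sin(t)) for q in rs]; v=np.array([g[int(round(y)),int(round(x))]<88 for x,y in px])
            k=np.nonzero(v)[0]
            if len(k)>4: P.append(ray(ci,px[k[-1]],z)[:2])
        P=np.array(P)
        for _ in range(6):
            c,q=fit(P); e=abs(np.hypot(*(P-c).T)-q); P=P[e<=max(.001,np.quantile(e,.85))]
        print("win",q.round(4),len(P),c.round(4),an(c)); w.append(c)
    c,n=blob(im,full,19,50); p=ray(ci,c,.048)[:2]; print("full",c,n,p.round(4),an(p),"d mm",[((p-x)*1000).round(1) for x in w])
E
python3 - <<'E'
from fin import *
import pickle
im=cv2.imread("pics/w6.png")[:,:,::-1]; ci=pickle.load(open("ci6.pkl","rb"))
go(im,ci,[(160,39),(208,190),(341,232),(452,137)],(300,163),(292,160))
f=lambda u,v,z:ray(ci,(u,v),z)[:2]
print("armpost",f(291,263,.058),f(294,220,.058))
E
```

```text
axis [ 0.4954 -0.0225] r 0.1207 [(0.1207, -88.4), (0.1207, -28.4), (0.1207, 31.3), (0.1207, 91.4)]
win 0.0303 38 [ 0.5502 -0.0117] (0.0559, 11.2)
win 0.0212 36 [ 0.5508 -0.0078] (0.0574, 14.9)
full [289.7424569  159.93642241] 928 [ 0.5509 -0.0205] (0.0556, 2.1) d mm [array([ 0.7, -8.8]), array([  0.1, -12.7])]
armpost [0.62882976 0.00633619] [ 0.593337 -0.002559]
```

Still about 10° short (pan at 1.5–2°, window at 11.5°). Go back behind the same lug.

```bash
python3 -m crank '[[[0,0,0,4.5,0,0,0],[0,0,0,4.5,0,0,0],[0,0,0,4.5,0,0,0],[0,0,0,4.5,0,0,0],[0,0,0,1.9,-0.2,0,0],[0,0,0,0,0,4,0],[0,0,0,0,0,4,0],[0,0,0,0,0,0,0]]]'
python3 - <<'E'
from h import *
s=env.get_state(); M=rot(s["ee_rot"]); print((M.T@(np.array([.3991,-.0481,.037])-s["eef_pos"])*100).round(2))
E
```

```text
t: 15.15
eef_pos: [0.3932, -0.0478, 0.1486]
ee_rot: [-0.006, -0.166, 0.986, 0.003]
force: [-1.8, 1.0, -1.1]
width: -0.0003
finger_force: 0.0
[-0.67 -0.31 11.15]
```

```bash
python3 -m crank '[[[0,0,0,-0.4,0,4,0],[0,0,0,0,0,4,0],[0,0,0,0,0,3,0],[0,0,0,0,0,0,0],[0,0,0,0,0,0,0]]]'
python3 -m crank '[[[0,0,-0.05,-0.02,-0.5,0,0],[0,0,-0.05,-0.02,-0.5,0,0],[0,0,-0.05,-0.02,-0.5,0,0],[0,0,-0.04,-0.02,-0.4,0,0],[0,0,-0.03,-0.02,-0.3,0,0],[0,0,-0.02,-0.02,-0.2,0,0],[0,0,0,0,0,0,0],[0,0,0,0,0,0,0]]]'
python3 - <<'E'
from h import *
s=env.get_state(); M=rot(s["ee_rot"]); e=s["eef_pos"][:2]-[.4957,-.0222]
print(np.degrees(np.arctan2(M[1,1],M[0,1])),np.hypot(*e),np.degrees(np.arctan2(e[1],e[0]))+360)
E
```

```text
t: 15.65
eef_pos: [0.4051, -0.0484, 0.0478]
ee_rot: [0.001, -0.167, 0.986, -0.001]
force: [0.3, 0.2, 1.1]
width: -0.0002
finger_force: 0.0
t: 16.45
eef_pos: [0.4165, -0.0696, 0.0471]
ee_rot: [0.001, -0.283, 0.959, -0.001]
force: [0.7, 0.3, -0.3]
width: 0.0003
finger_force: 0.0
122.92952413744676 0.09231788638738452 210.9190963775023
```

```bash
python3 -m crank '[[[0,0,0,0.2,0.8,0,0],[0,0,0,0,0,-4,0],[0,0,0,0,0,-4.5,0],[0,0,0,0,0,-4.5,0],[0,0,0,-3,-0.7,-4.5,0],[0,0,0,-4.2,-0.8,-1.5,0],[0,0,0,-4.2,-0.8,0,0],[0,0,0,-4.2,-0.8,0,0]]]'
python3 -m crank '[[[0,0,0,-4.1,0,0,0],[0,0,0,0,0,0,0],[0,0,0,0,0,0,0],[0,0,0,0,0,0,0]]]'
python3 - <<'E'
from fin import *
import pickle
ci=imaging.camera_info("wrist"); im=imaging.snapshot("wrist"); cv2.imwrite("pics/w7.png",im[:,:,::-1]); pickle.dump(ci,open("ci7.pkl","wb"))
a=np.array([.4954,-.0225])
pt=lambda r,t,z:(a[0]+r*np.cos(np.radians(t)),a[1]+r*np.sin(np.radians(t)),z)
for n,r,t,z in (("win",.056,11.5,.058),("full",.056,11.5,.048),("balls",.119,101.4,.028),("b",.119,41.4,.028),("b",.119,-18.6,.028),("b",.119,-78.6,.028)): print(n,proj(ci,pt(r,t,z)).round(0))
g=im.max(2); n,l,st,ce=cv2.connectedComponentsWithStats((g<60).astype(np.uint8))
for i in range(1,n):
    p=ray(ci,ce[i],.028)[:2]-a
    if 60<st[i,4]<350 and abs(np.hypot(*p)-.12)<.006: print("ball",ce[i].round(1),st[i,4],np.degrees(np.arctan2(p[1],p[0])).round(1))
E
```

```text
t: 17.25
eef_pos: [0.5559, -0.0045, 0.2332]
ee_rot: [0.001, -0.284, 0.959, -0.001]
force: [-0.0, -0.9, -0.0]
width: 0.0001
finger_force: 0.0
t: 17.65
eef_pos: [0.5879, 0.0166, 0.2319]
ee_rot: [-0.0, -0.284, 0.959, 0.0]
force: [-0.3, 0.0, -0.6]
width: 0.0001
finger_force: 0.0
win [317. 162.]
full [318. 160.]
balls [478. 147.]
b [362. 234.]
b [231. 184.]
b [197.  28.]
ball [196.7  22. ] 265 -80.3
ball [478.1 152.4] 175 99.6
ball [227.2 182.3] 166 -20.2
ball [357.  236.4] 116 39.4
```

View pics/w7.png

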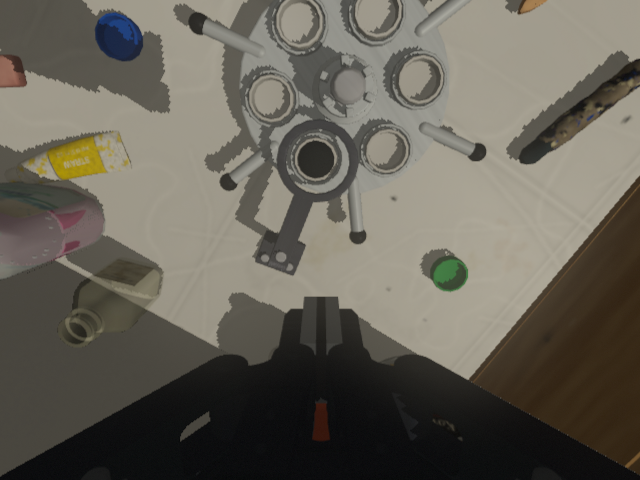

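The wrist view shows the full pan at (317,159) inside the gate ring at about (317,161), with its whole rim visible. Confirm numerically.

```bash
python3 - <<'E'
from fin import *
import pickle
im=cv2.imread("pics/w7.png")[:,:,::-1]; ci=pickle.load(open("ci7.pkl","rb"))
go(im,ci,[(197,22),(227,182),(357,236),(478,152)],(317,161),(317,159))
E
```

```text
axis [ 0.4952 -0.0224] r 0.1207 [(0.1206, -80.3), (0.1208, -20.3), (0.1206, 39.3), (0.1207, 99.5)]
win 0.0301 41 [ 0.5504 -0.0116] (0.0562, 11.1)
win 0.0175 44 [ 0.5505 -0.0123] (0.0562, 10.4)
full [315.51622718 158.85091278] 986 [ 0.5503 -0.0133] (0.0558, 9.4) d mm [array([-0.1, -1.6]), array([-0.3, -1. ])]
```

The pan is within about 2 mm of the window centre, the clip lies clear, and the arm touches nothing. Handing in.

```bash
python3 -c "
from cell import env
print(env.sign_off())"
```

```text
the job is handed in; nothing more can be done
None
```

I handed the job in at about 18 s of the 64 s: the clip is out and lay flat on the table clear of the wheel and lugs when last measured, just after release, the full pan measures about 2 mm from the window centre, and no verdict was returned.

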